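Lock up the sharps cabinet in the sewing workshop

ROBOT

A 6-joint arm with a two-finger parallel gripper is mounted at the origin on the work surface. World frame = base frame: x ahead of the robot, y to its left, z up, the work surface at z = 0. Lengths are in m, angles in rad, forces in N, time in s.
With the tool pointing down it reaches from about 0.425 to 0.95 m from the base axis. Payload 3.5 kg.
Tool frame: the origin (TCP) lies midway between the tips of the shut fingers; the grasp point (between the pads) lies ctrl.grasp_offset behind it (ctrl.grasp_offset is the distance from the TCP to the grasp point, in m); x points along the fingers, y is the direction in which the jaws open and shut, and the axes are right-handed (so a half turn about x gives the same grasp; the last joint's range is limited). The gripper opens to 85 mm and grips with 20 to 120 N. Pads are 22 mm wide; open, the fingers measure 114 mm over their backs; the gripper's body (76 mm by 85 mm) begins 54 mm behind the grasp point. The pads swing forward as they close: fully open they stand 13 mm farther back than shut.
Start: joints at [-1.387, 0.286, 1.577, -0, 1.279, -0.15], TCP at [0.221, -0.638, 0.231] pointing down, gripper open.
Joint ranges: [-2.77, 2.77], [-0.9, 2.22], [0.21, 2.48], [-1.53, 4.67], [0.24, 2.81], [-2.84, 2.84]. Speed limits (rad/s): [2.79, 2.79, 3.14, 3.14, 3.14, 3.14].

INTERFACE

Orientations are given as a unit quaternion [x, y, z, w].
In Python, from plant import readout, read_camera, sign_off, ctrl gives the robot as it stands.
- The arm moves only by the tool drive_tool, never from a script. Its argument "steps" is a list of rows, each a list of 5 numbers: the shift along the tool's x, y, z in cm, then the turn about the tool's x in degrees, then the opening, from 0 (shut) to 1 (fully open). A call has 1 to 10 rows; each row shifts and turns the commanded pose from where the row before left it, along the tool's axes as they then stand; what a row does not reach is not made up. A row lasts 1/10 s, in which the tool goes at most 50 mm and 8.59 degrees, less where a joint would pass 70% of its speed; a pose out of reach is approached as far as the arm can. A call is refused whole if a number of a shift passes 5 or a number of a turn 8.59, either way. A call with a gripper value outside its range is refused whole. The fingers move at their own pace and stop on an object; "force" is the grip in N (left out, the last holds). Time passes only in rows, so rows that do not move let the fingers close. It gives the time, the measured TCP pose, the force and the opening at its end, in the units of the state.
- readout.get_state(): the state, without advancing time (a new reading comes with each control period).
- read_camera(name): name is "side" or "top" or "wrist"; returns a dict with "frame" (400x640x3 uint8, red, green, blue), "vertical_fov" (degrees; the focal length in pixels is half the picture's height over the tangent of half this angle, whatever the lens; pixels are square), "cx", "cy" (the principal point, pixels), "eye" and "orientation" of the camera in the world. Camera axes: x right, y up, looking along -z (the intrinsics and any distortion apply to the point x, -y, -z); pixel columns grow to the right and rows downward; lengths in m; the calibration is good to about 2 mm. A picture is of the moment at which its call begins. There is no depth.
- sign_off(): hands the job in, once; it reports no verdict.
The state is a dict: "time": time; "qpos": joint angles; "dq": joint speeds; "joint_efforts": joint torques, N m; "eef_pos": TCP position; "tcp_rot": TCP orientation; "contact_force": force on the tool from outside, world axes, zero at the start; "wrist_torque": the same for the moment, N m; "opening": opening from 0.0 (shut) to 1.0 (fully open).
Only numpy, scipy, OpenCV 4.12 (cv2) and the standard library are available. Lean on these libraries where they do the work, as an engineer would, in place of code of your own. Each camera call takes 0.05 s, during which the arm holds its last target. There are 200 camera calls.

TASK

Class is over: push the door of the little grey-blue blade cabinet shut until it is fully home on its roller catch. Then take the red-handled U-shaped locking staple out of its wooden rest and put it astride the door's stud, both legs right down in the two holes of the yellow bracket, and let go. Leave the other things on the table where they stand.

Things in the scene. Friction and masses are not known exactly. Their poses are not given: they have to be found in the camera images.
- door (a joint): the cabinet door's upright hinge; 0 = shut, grows (rad) as the free edge swings out towards the robot. It stays where it is left. Between about 0.10 and 0.04 rad a sprung roller catch on the cabinet's top resists (about 10 N at the pushing point); once past, it snaps the door to 0 and holds it
- cabinet: grey-blue steel cabinet, fixed, 160 (x) x 226 (y) x 170 mm high; origin under its centre, z up. Its -x side, 80 mm from the origin, is the open front that the door closes. Its top carries the yellow bracket and, at the front corner by the door's free edge, a roller catch 22 mm high
- door_hinge (a point): point on the hinge axis, 170 mm above the table, at the cabinet's front left (-x, +y) corner; frame turns with the door: -y runs along the door to its free edge, -x points out of its outer face. Grey-blue door 208 mm wide, 16 mm thick, top edge 167 mm above the table; its inner face lies on the hinge's plane, its outer face 16 mm to -x
- door_push (a point): a good place to push: on the door's outer face, 165 mm from the hinge axis, 145 mm above the table; frame as door_hinge: push along its +x. The face is bare here down to 100 mm above the table; below that a pull handle stands out 27 mm
- staple_center (a point): centre, half-way up, of the U-shaped locking staple, 90 mm tall, legs down. Frame: z up, y from leg to leg. Two 8 mm steel legs with tapered ends, 36 mm apart, their ends 45 mm below this point; on top a red plastic grip 12 (x) x 50 (y) x 24 mm high, its centre 33 mm above this point. 60 to 130 g. It stands 25 mm deep in two 14 mm holes of its rest
- rest: dark wooden rest for the staple, fixed block 70 x 110 x 35 mm high; origin under its centre
- lock_seat (a point): where the staple's centre must finally be: midway between the bracket's two holes, 215 mm above the table; frame as the cabinet, y from hole to hole. Yellow bracket: a block 36 (x) x 72 (y) x 30 mm high, its top 15 mm below this point, with two upright 14 mm round holes, 36 mm apart, 30 mm deep
- tumbler: bystander: navy drinking tumbler with green lid, 78 mm across, 215 mm tall; origin under its centre
- coffee: bystander: paper coffee cup with black lid, 82 mm across, 112 mm tall; origin under its centre
- spool_green: bystander: green thread spool, 32 mm across, 50 mm tall; origin under its centre
- spool_red: bystander: red thread spool, 32 mm across, 50 mm tall; origin under its centre
- button_jar: bystander: amber glass button jar with brass cap, 64 mm across, 75 mm tall; origin under its centre
- press_block: bystander: pale wooden pressing block, 190 x 55 x 45 mm, lying; origin under its centre
- pin_tin: bystander: flat red pin tin, 76 mm across, 24 mm high; origin under its centre
- stud (a point): middle of the level steel stud that the door carries 44 mm above its hinge point, 75 mm from the hinge axis; frame as door_hinge. 12 mm thick, it runs along the door's x from a tab (26 mm wide, up to 222 mm above the table) 26 mm to -x of here to a cross-head (46 mm wide, 12 mm high) 25 mm to +x. With the door shut it lies midway between the bracket's holes, its axis 14 mm over the bracket

How it is judged:
By the outcome, as a careful person would: the job done as asked, in the order asked, and still so for the second after the job is handed in, with the robot touching nothing.
It also fails if it takes over 64 s, if anything falls off the work surface, if the arm or the gripper's body presses on something with over 40 N, if the wrist force passes 120 N, or if a joint passes its speed limit or range.

## Working session

There is one attempt and no reset: what is moved stays moved. The work goes in short steps, Python scripts to look and compute and a tool call to move; the robot and the scene stay as the last step left them, time stands still between calls to the robot, and variables do not carry over. Pictures are saved under pics/ and viewed, about 8 in all and at most 12, crops included, and the job is handed in when it is done.

Besides the shell and the picture viewer there is one more tool, called after "Emit:" by a JSON object that holds its "api" and its "payload", one argument or row to a line. drive_tool: Moves the arm, as the interface text tells. Its arguments: {"type":"object","properties":{"steps":{"type":"array","items":{"type":"array","items":{"type":"number"}}},"force":{"type":"number"}},"required":["steps"]}

```bash
mkdir -p pics; cat > h.py <<'E'
import numpy as np, cv2, json
from scipy.spatial.transform import Rotation as R
from plant import readout, read_camera, sign_off, ctrl
def cam(n):
    c=read_camera(n); return c
def save(c,name,crop=None,scale=1):
    f=c["frame"][:,:,::-1]
    if crop: x0,y0,x1,y1=crop; f=f[y0:y1,x0:x1]
    cv2.imwrite("pics/"+name,cv2.resize(f,None,fx=scale,fy=scale,interpolation=cv2.INTER_CUBIC))
def K(c): return 200/np.tan(np.radians(c["vertical_fov"])/2)
def ray(c,u,v):
    f=K(c); p=np.array([[[float(u),float(v)]]])
    d=c.get("distortion"); 
    M=np.array([[f,0,c["cx"]],[0,f,c["cy"]],[0,0,1]])
    p=cv2.undistortPoints(p,M,None if d is None else np.array(d,float)).ravel()
    return R.from_quat(c["orientation"]).apply([p[0],-p[1],-1])
def onz(c,u,v,z):
    d=ray(c,u,v); e=np.array(c["eye"]); return e+d*(z-e[2])/d[2]
def proj(c,P):
    q=R.from_quat(c["orientation"]).inv().apply(np.atleast_2d(P)-np.array(c["eye"]))
    q=q*[1,-1,-1]; f=K(c); d=c.get("distortion")
    M=np.array([[f,0,c["cx"]],[0,f,c["cy"]],[0,0,1]])
    return cv2.projectPoints(q,np.zeros(3),np.zeros(3),M,None if d is None else np.array(d,float))[0][:,0]
def tri(cs,uvs):
    A=np.zeros((3,3));b=np.zeros(3)
    for c,(u,v) in zip(cs,uvs):
        d=ray(c,u,v);d/=np.linalg.norm(d);P=np.eye(3)-np.outer(d,d);A+=P;b+=P@np.array(c["eye"])
    return np.linalg.solve(A,b)
E
python3 - <<'E'
from h import *
import pickle
cs={n:cam(n) for n in("top","side")}
pickle.dump(cs,open("c0.pkl","wb"))
for n,c in cs.items():
    print(n,{k:v for k,v in c.items() if k!="frame"}); save(c,n+"0.png",scale=1.25)
s=readout.get_state();print(s);print(ctrl.grasp_offset,dir(ctrl))
E
```

```text
top {'vertical_fov': 55.79030955393057, 'cx': 312.99545765606825, 'cy': 193.4704230595079, 'eye': array([0.32242811, 0.01106589, 1.36082521]), 'orientation': array([ 0.05560142, -0.06565477, -0.6989954 ,  0.70993194])}
side {'vertical_fov': 46.225703800575985, 'cx': 323.7374869857945, 'cy': 194.17431388160298, 'eye': array([0.19748867, 0.784607  , 1.09420208]), 'orientation': array([-0.06875185,  0.34915586,  0.91529305, -0.18868494])}
{'time': 0.1, 'qpos': array([-1.38699707e+00,  2.87089211e-01,  1.57804470e+00,  2.80261539e-05,
        1.27860932e+00, -1.49992394e-01]), 'dq': array([ 0.0005634 , -0.00058415, -0.00360883,  0.00055559,  0.00020774,
        0.00092212]), 'joint_efforts': array([ 6.05762980e-04, -4.07298052e+01, -2.93698990e+01, -1.38039154e-04,
        3.40858714e-03, -6.71351103e-06]), 'eef_pos': array([ 0.22107694, -0.63713395,  0.23006978]), 'tcp_rot': array([-0.69727837, -0.11822357,  0.69728511, -0.11670278]), 'contact_force': array([0.71259625, 0.57085996, 0.16918919]), 'wrist_torque': array([-0.03374007, -0.02816059,  0.02779302]), 'opening': 0.9998928519243733}
0.0187 ['Unreachable', '__class__', '__delattr__', '__dict__', '__dir__', '__doc__', '__eq__', '__format__', '__ge__', '__getattribute__', '__getstate__', '__gt__', '__hash__', '__init__', '__init_subclass__', '__le__', '__lt__', '__module__', '__ne__', '__new__', '__reduce__', '__reduce_ex__', '__repr__', '__setattr__', '__sizeof__', '__str__', '__subclasshook__', '__weakref__', 'grasp_offset']
```

View pics/top0.png

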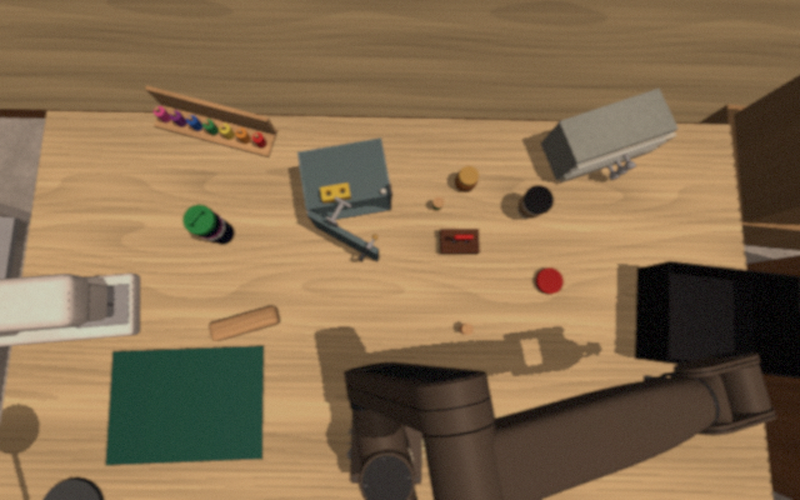

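View pics/side0.png

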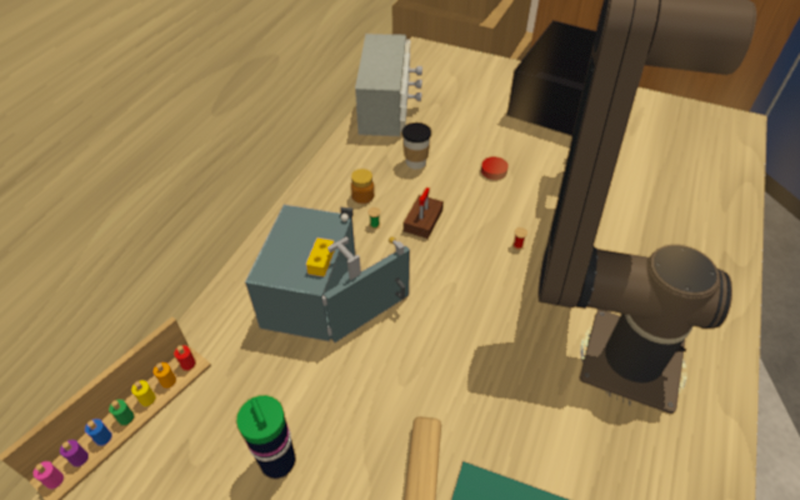

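Top view: the cabinet is at about (345,180) with its door ajar, the rest and red staple at (459,240). The side view shows the same, with nothing crowding the staple. I'll crop both for measurements.

```bash
python3 - <<'E'
from h import *
import pickle
cs=pickle.load(open("c0.pkl","rb"))
save(cs["top"],"top1.png",(230,100,390,215),5)
save(cs["side"],"side1.png",(195,140,360,275),4.4)
E
```

```text
(no output)
```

View pics/top1.png

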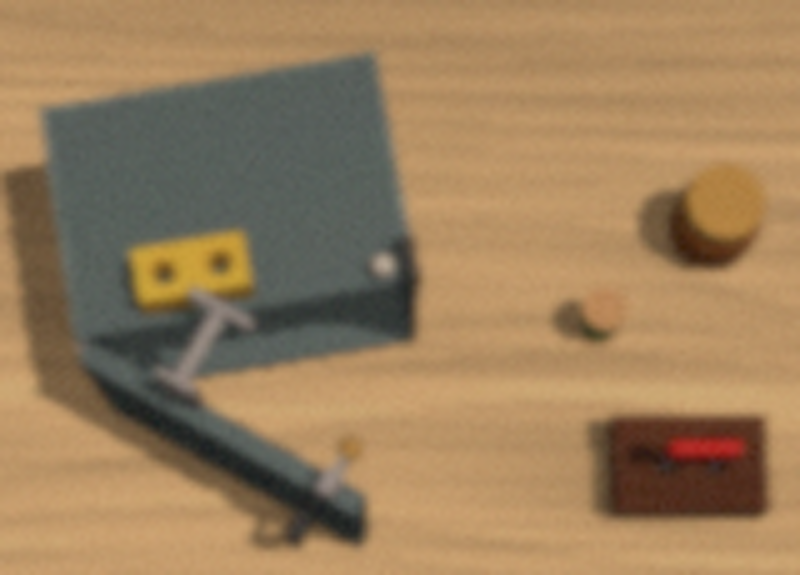

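View pics/side1.png

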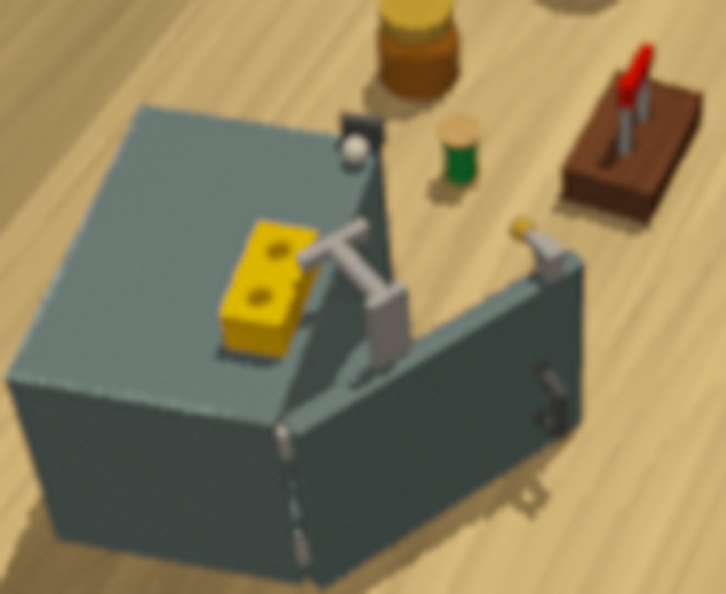

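Top crop: bracket holes at (163,270) and (221,262), stud head at (221,309), tab at (178,380), red grip from (667,449) to (746,447). In the side crop the holes are at (279,250) and (259,296), and the grip runs from (648,52) to (628,98).

```bash
cat > m.py <<'E'
from h import *
import pickle
from scipy.optimize import least_squares
cs=pickle.load(open("c0.pkl","rb")); T,S=cs["top"],cs["side"]
t=lambda x,y:(230+(x+.5)/5-.5,100+(y+.5)/5-.5)
s=lambda x,y:(195+(x+.5)/4.4-.5,140+(y+.5)/4.4-.5)
def rz(a): return np.array([[np.cos(a),-np.sin(a)],[np.sin(a),np.cos(a)]])
E
python3 - <<'E'
from m import *
mm=lambda a:np.round(np.array(a)*1000,1)
print("holes tri",mm(tri([T,S],[t(163,270),s(259,296)])),mm(tri([T,S],[t(221,262),s(279,250)])))
print("holes z.2 top",mm(onz(T,*t(163,270),.2)),mm(onz(T,*t(221,262),.2)),"side",mm(onz(S,*s(259,296),.2)),mm(onz(S,*s(279,250),.2)))
print("stud head/tab",mm(tri([T,S],[t(221,309),s(333,243)])),mm(tri([T,S],[t(178,380),s(388,290)])))
print("staple grip top mid",mm(onz(T,*t(706.5,448),.097)),"tri",mm(tri([T,S],[t(706,448),s(638,76)])))
a,b=onz(T,*t(667,449),.095),onz(T,*t(746,447.5),.095);print(mm(a),mm(b),np.linalg.norm(a-b))
a,b=onz(T,*t(745,417),.035),onz(T,*t(608,419),.035);c=onz(T,*t(765,514),.035);print("rest",mm(a),mm(b),mm(c))
a,b=onz(S,*s(628,88),.100),onz(S,*s(648,45),.1);print("grip side",mm(a),mm(b))
# cabinet fit: x,y,yaw
L=np.array([[.08,.113,.17],[.08,-.113,.17]]);
P=np.array([[.08,.113,.17],[.08,-.113,.17],[.08,.113,.17],[.08,-.113,.17],[-.08,.113,.17]])
ob=[(T,t(45,108)),(T,t(374,56)),(S,s(10,380)),(S,s(143,105)),(S,s(278,425))]
H=[(T,t(163,270),1),(T,t(221,262),-1),(S,s(259,296),1),(S,s(279,250),-1)]
def f(p):
    r=[]
    W=lambda q:np.r_[p[:2]+rz(p[2])@q[:2],q[2]]
    for q,(c,uv) in zip(P,ob): r+=list(proj(c,W(q))[0]-uv)
    for c,uv,sg in H: r+=list(proj(c,W(np.array([p[3],p[4]+sg*.018,.2])))[0]-uv)
    return np.array(r)
o=least_squares(f,[.65,.15,0,-.05,.03]);print("cab",o.x,f(o.x).round(1))
x=o.x; W=lambda q:x[:2]+rz(x[2])@np.array(q)
print("seat",W(x[3:5]),"hinge",W([-.08,.113]),W([-.08,.104]))
E
```

```text
holes tri [649.7 158.9 199.8] [656.4 122.6 198.3]
holes z.2 top [649.4 158.8 200. ] [655.3 122.2 200. ] side [649.9 159.  200. ] [656.2 123.9 200. ]
stud head/tab [620.9 119.8 217.4] [573.5 144.  224.6]
staple grip top mid [ 559.8 -202.7   97. ] tri [ 561.1 -204.1   87.3]
[ 559.1 -176.    95. ] [ 561.  -230.1   95. ] 0.054144211365761294
rest [ 594.6 -241.1   35. ] [ 591.4 -142.6   35. ] [ 524.4 -254.3   35. ]
grip side [ 557.9 -177.7  100. ] [ 561.3 -223.7  100. ]
cab [ 0.70910485  0.12143091  0.19534037 -0.05138919  0.0301605 ] [-1.1  0.3  0.6 -0.6 -0.4 -0.4  0.4 -0.3  0.4  0.3  0.   0.  -0.4 -0.3
  0.3 -0.   0.  -0.1]
seat [0.65283884 0.14104314] hinge [0.60869297 0.2167538 ] [0.61043987 0.20792496]
```

```bash
cat >> h.py <<'E'
def pose():
    s=readout.get_state(); return np.array(s["eef_pos"]),R.from_quat(s["tcp_rot"])
def plan(target,yaw=None,n=None,op=None):
    """rows to bring TCP to target (world) with tool y at world heading yaw (mod pi)"""
    p,r=pose(); M=r.as_matrix(); cur=np.arctan2(M[1,1],M[0,1])
    d=0 if yaw is None else (yaw-cur+np.pi/2)%np.pi-np.pi/2
    # turn about tool x (down) by +a turns heading by -a
    D=np.array(target)-p; n=n or int(max(np.ceil(np.linalg.norm(D)/.045),np.ceil(abs(d)/np.radians(8))))
    print(f"from {p.round(4)} heading {np.degrees(cur):.1f} dist {np.linalg.norm(D):.4f} turn {np.degrees(-d):.1f} n={n}")
    for i in range(n):
        sh=r.inv().apply(D/n)*100; print(np.r_[sh.round(2),round(np.degrees(-d)/n,2)].tolist())
        r=r*R.from_rotvec([-d/n,0,0])
E
python3 - <<'E'
from h import *
p,r=pose();print(r.as_matrix().round(3))
from m import *
print("door end",onz(T,*t(365,495),.167),onz(T,*t(365,520),.167))
plan([.45,-.40,.24],None)
E
```

```text
[[-0.     0.328 -0.945]
 [ 0.002 -0.945 -0.328]
 [-1.    -0.002 -0.   ]]
door end [0.51237003 0.02852094 0.167     ] [0.49621753 0.0282158  0.167     ]
from [ 0.2211 -0.6371  0.2301] heading -70.9 dist 0.3298 turn 0.0 n=8
[-0.12, -1.86, -3.67, 0.0]
[-0.12, -1.86, -3.67, 0.0]
[-0.12, -1.86, -3.67, 0.0]
[-0.12, -1.86, -3.67, 0.0]
[-0.12, -1.86, -3.67, 0.0]
[-0.12, -1.86, -3.67, 0.0]
[-0.12, -1.86, -3.67, 0.0]
[-0.12, -1.86, -3.67, 0.0]
```

Emit:
{"api": "drive_tool", "payload": {
  "steps": [
    [-0.12,-1.86,-3.67,0,0],
    [-0.12,-1.86,-3.67,0,0],
    [-0.12,-1.86,-3.67,0,0],
    [-0.12,-1.86,-3.67,0,0],
    [-0.12,-1.86,-3.67,0,0],
    [-0.12,-1.86,-3.67,0,0],
    [-0.12,-1.86,-3.67,0,0],
    [-0.12,-1.86,-3.67,0,0]
  ],
  "force": 60
}}

```text
time: 0.9
eef_pos: [0.4506, -0.3993, 0.2404]
tcp_rot: [-0.697, -0.118, 0.697, -0.117]
contact_force: [0.8, -0.2, 0.0]
opening: 0.0
```

```bash
python3 - <<'E'
from h import *
plan([.48,.09,.24],np.radians(-118),n=10)
E
```

```text
from [ 0.4506 -0.3993  0.2404] heading -70.9 dist 0.4902 turn 47.1 n=10
[0.01, -4.53, -1.88, 4.71]
[0.01, -4.67, -1.5, 4.71]
[0.01, -4.77, -1.11, 4.71]
[0.01, -4.85, -0.72, 4.71]
[0.01, -4.89, -0.32, 4.71]
[0.01, -4.9, 0.09, 4.71]
[0.01, -4.88, 0.49, 4.71]
[0.01, -4.82, 0.89, 4.71]
[0.01, -4.73, 1.28, 4.71]
[0.01, -4.61, 1.66, 4.71]
```

Emit:
{"api": "drive_tool", "payload": {
  "steps": [
    [0,-4.53,-1.88,4.71,0],
    [0,-4.67,-1.5,4.71,0],
    [0,-4.77,-1.11,4.71,0],
    [0,-4.85,-0.72,4.71,0],
    [0,-4.89,-0.32,4.71,0],
    [0,-4.9,0.09,4.71,0],
    [0,-4.88,0.49,4.71,0],
    [0,-4.82,0.89,4.71,0],
    [0,-4.73,1.28,4.71,0],
    [0,-4.61,1.66,4.71,0]
  ]
}}

```text
time: 1.9
eef_pos: [0.4784, 0.0904, 0.2407]
tcp_rot: [0.686, -0.172, -0.686, -0.172]
contact_force: [1.5, -0.8, 0.5]
opening: 0.002
```

```bash
python3 - <<'E'
from h import *
plan([.484,.088,.137])
# push table: door angle (world yaw of door) -> TCP with 11mm half pad at contact
h=np.array([.61,.209])
for a in (-.49,-.35,-.2,-.05,.05,.1,.15,.19):
    c,s=np.cos(a),np.sin(a); print(a,(h+np.array([[c,-s],[s,c]])@[-.027,-.165]).round(4), "heading",round(np.degrees(a)-90,1))
E
```

```text
from [0.4784 0.0904 0.2407] heading -118.2 dist 0.1039 turn 0.0 n=3
[3.46, -0.02, -0.2, 0.0]
[3.46, -0.02, -0.2, 0.0]
[3.46, -0.02, -0.2, 0.0]
-0.49 [0.5085 0.0761] heading -118.1
-0.35 [0.5281 0.0633] heading -110.1
-0.2 [0.5508 0.0527] heading -101.5
-0.05 [0.5748 0.0456] heading -92.9
0.05 [0.5913 0.0429] heading -87.1
0.1 [0.5996 0.0421] heading -84.3
0.15 [0.608  0.0418] heading -81.4
0.19 [0.6146 0.0419] heading -79.1
```

Emit:
{"api": "drive_tool", "payload": {
  "steps": [
    [3.46,0,-0.2,0,0],
    [3.46,0,-0.2,0,0],
    [3.4,0,-0.2,0,0],
    [0,0,-1.2,0,0],
    [0,0,-1.0,0,0],
    [0,0,0,0,0]
  ]
}}

```text
time: 2.5
eef_pos: [0.5068, 0.0742, 0.1403]
tcp_rot: [0.688, -0.171, -0.684, -0.172]
contact_force: [0.2, 0.6, -0.2]
opening: 0.0
```

Emit:
{"api": "drive_tool", "payload": {
  "steps": [
    [0,0.1,-0.9,-2.5,0],
    [0,0.15,-0.94,-3.27,0],
    [0,0.15,-0.94,-3.27,0],
    [0,0.15,-0.94,-3.27,0],
    [0,0.15,-0.94,-3.27,0],
    [0,0.15,-0.94,-3.27,0],
    [0,0.15,-0.94,-3.27,0],
    [0,0.15,-0.94,-3.27,0],
    [0,0,0,0,0]
  ]
}}

```text
time: 3.4
eef_pos: [0.5737, 0.0416, 0.1403]
tcp_rot: [0.709, -0.016, -0.705, -0.016]
contact_force: [-0.3, 0.0, -0.3]
opening: -0.002
```

```bash
python3 - <<'E'
from h import *
import pickle
c=cam("side");save(c,"side2.png",(195,90,360,230),4.4);s=readout.get_state();print(s["eef_pos"],s["contact_force"])
M=R.from_quat(s["tcp_rot"]).as_matrix();print(np.degrees(np.arctan2(M[1,1],M[0,1])))
E
```

```text
[0.57290948 0.0418917  0.13989162] [ 0.59409633 -0.52549586 -1.23406068]
-92.69596239509985
```

View pics/side2.png

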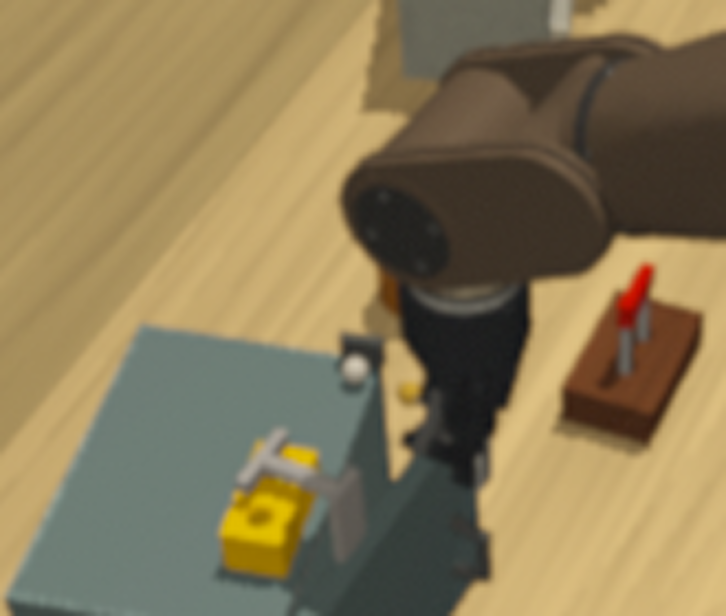

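The door has followed the tool to roughly 0.24 rad; stud and striker are clear. I'll continue the arc through the catch.

Emit:
{"api": "drive_tool", "payload": {
  "steps": [
    [0,0.1,-0.7,-2.4,0],
    [0,0.1,-0.7,-2.4,0],
    [0,0.1,-0.7,-2.4,0],
    [0,0.1,-0.7,-2.4,0],
    [0,0.1,-0.7,-2.4,0],
    [0,0.05,-0.5,-1.6,0],
    [0,0,-0.3,0,0],
    [0,0,0,0,0],
    [0,0,0,0,0]
  ]
}}

```text
time: 4.35
eef_pos: [0.6149, 0.0399, 0.1386]
tcp_rot: [0.705, 0.068, -0.703, 0.068]
contact_force: [-1.2, 0.5, -0.1]
opening: -0.003
```

Emit:
{"api": "drive_tool", "payload": {
  "steps": [
    [0,0,-0.3,0,0],
    [0,0,-0.1,0,0],
    [0,0,0,0,0],
    [0,0,0,0,0]
  ]
}}

```text
time: 4.75
eef_pos: [0.6183, 0.0404, 0.1378]
tcp_rot: [-0.704, -0.068, 0.704, -0.068]
contact_force: [-2.1, -1.9, 0.7]
opening: -0.0
```

```bash
python3 - <<'E'
from h import *
import pickle
for i in range(2):
    s=readout.get_state();print(s["eef_pos"],s["contact_force"]); 
    if i==0: c=cam("top")
a=cam("side");save(a,"side3.png",(195,140,360,275),4.4)
E
```

```text
[0.61834113 0.04036443 0.13781694] [-2.10949045 -1.90135928  0.66986987]
[0.61838441 0.04037348 0.13786014] [-1.26138109 -1.08726686  0.70812902]
```

View pics/side3.png

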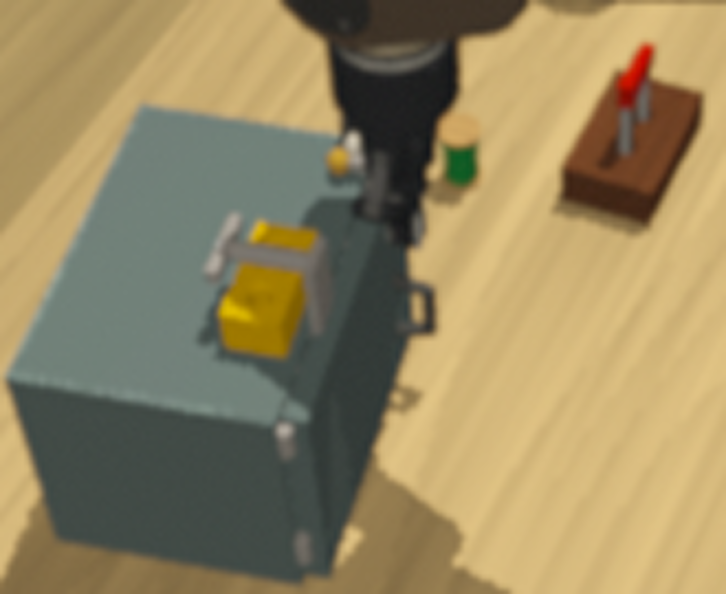

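The striker's brass ball is now past the white roller at (345,155), and the stud spans the bracket. Next I'll press lightly to confirm a hard stop.

Emit:
{"api": "drive_tool", "payload": {
  "steps": [
    [0,0,-0.2,0,0],
    [0,0,-0.2,0,0],
    [0,0,0,0,0],
    [0,0,0,0,0]
  ]
}}

```text
time: 5.25
eef_pos: [0.618, 0.0403, 0.1374]
tcp_rot: [-0.699, -0.068, 0.708, -0.068]
contact_force: [-15.6, -4.2, 8.9]
opening: 0.002
```

It stopped hard with about 16 N at the same TCP, so the door is shut. Backing off now, then up.

Emit:
{"api": "drive_tool", "payload": {
  "steps": [
    [0,0,1.5,0,0],
    [0,0,2.5,0,0],
    [-4,0,1.0,0,0],
    [-4,0,0,0,0.3],
    [-2,0,0,0,0.6],
    [0,0,0,0,1]
  ]
}}

```text
time: 5.85
eef_pos: [0.5758, 0.0317, 0.2428]
tcp_rot: [0.707, 0.067, -0.7, 0.069]
contact_force: [-0.2, -0.1, -0.1]
opening: 0.51
```

```bash
python3 - <<'E'
from h import *
plan([.560,-.203,.22],np.radians(2.5),n=10)
E
```

```text
from [0.5758 0.0317 0.2428] heading -79.0 dist 0.2363 turn -81.5 n=10
[0.23, 2.27, 0.61, -8.15]
[0.23, 2.16, 0.92, -8.15]
[0.23, 2.01, 1.22, -8.15]
[0.23, 1.82, 1.49, -8.15]
[0.23, 1.59, 1.73, -8.15]
[0.23, 1.33, 1.94, -8.15]
[0.23, 1.04, 2.11, -8.15]
[0.23, 0.73, 2.24, -8.15]
[0.23, 0.4, 2.32, -8.15]
[0.23, 0.07, 2.35, -8.15]
```

Emit:
{"api": "drive_tool", "payload": {
  "steps": [
    [0.23,2.27,0.61,-8.15,1],
    [0.23,2.16,0.92,-8.15,1],
    [0.23,2.01,1.22,-8.15,1],
    [0.23,1.82,1.49,-8.15,1],
    [0.23,1.59,1.73,-8.15,1],
    [0.23,1.33,1.94,-8.15,1],
    [0.23,1.04,2.11,-8.15,1],
    [0.23,0.73,2.24,-8.15,1],
    [0.23,0.4,2.32,-8.15,1],
    [0.23,0.07,2.35,-8.15,1]
  ]
}}

```text
time: 6.85
eef_pos: [0.5567, -0.2034, 0.2125]
tcp_rot: [0.487, 0.513, -0.487, 0.512]
contact_force: [-0.5, 0.4, -0.7]
opening: 1.003
```

```bash
python3 - <<'E'
from h import *
import pickle
c=cam("wrist");pickle.dump(c,open("w1.pkl","wb"));save(c,"w1.png",scale=1.25)
print({k:v for k,v in c.items() if k!="frame"});p,r=pose();print(p,r.as_matrix().round(3))
E
```

```text
{'vertical_fov': 61.29278328512929, 'cx': 322.3259098984, 'cy': 204.7176270018773, 'eye': array([ 0.55344517, -0.12850366,  0.35658376]), 'orientation': array([-0.14928656, -0.00277967,  0.02496553,  0.98847484])}
[ 0.55626775 -0.2066728   0.21215991] [[-0.002  0.999  0.052]
 [-0.001  0.052 -0.999]
 [-1.    -0.002  0.001]]
```

View pics/w1.png

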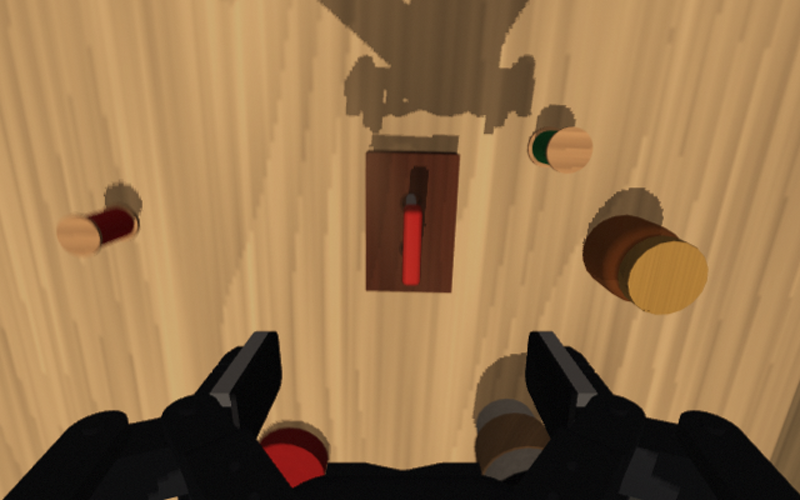

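```bash
cat > wm.py <<'E'
import sys
from h import *
def red(c,box):
    f=c["frame"].astype(int); m=(f[...,0]>120)&(f[...,1]<70)&(f[...,2]<70)
    k=np.zeros_like(m); x0,y0,x1,y1=box; k[y0:y1,x0:x1]=1; return m&k
E
python3 - <<'E'
from wm import *
import pickle
c=pickle.load(open("w1.pkl","rb")); m=red(c,(290,120,370,240)); v,u=np.nonzero(m)
print(u.min(),u.max(),v.min(),v.max())
for r in range(v.min(),v.max()+1,6):
    uu=u[v==r]; print(r,uu.min(),uu.max(),c["frame"][r,int(uu.mean())], onz(c,(uu.min()+uu.max())/2,r,.1).round(4),round(1000*(onz(c,uu.max()+.5,r,.1)-onz(c,uu.min()-.5,r,.1))[0],1))
for y0,x0,yaw in ((-.203,.56,.03),):
  d=np.array([-np.sin(yaw),np.cos(yaw)])
  for z in(.1,.076):
    for e in(.025,-.025): print(z,e,proj(c,np.r_[np.array([x0,y0])+e*d,z]))
# rest corners in wrist
w=lambda x,y:((x+.5)/1.25-.5,(y+.5)/1.25-.5)
for q in((366,152),(460,153),(452,292),(366,290)): print(onz(c,*w(*q),.035).round(4))
E
```

```text
322 336 169 227
169 326 332 [123  27  20] [ 0.5606 -0.1787  0.1   ] 5.4
175 324 336 [178  37  31] [ 0.5616 -0.1834  0.1   ] 10.1
181 323 336 [179  40  32] [ 0.5615 -0.1881  0.1   ] 10.9
187 323 336 [179  40  32] [ 0.5618 -0.1929  0.1   ] 10.9
193 323 335 [179  41  32] [ 0.5617 -0.1978  0.1   ] 10.2
199 323 335 [179  41  32] [ 0.562  -0.2027  0.1   ] 10.3
205 323 335 [179  41  33] [ 0.5622 -0.2077  0.1   ] 10.3
211 323 335 [179  41  32] [ 0.5625 -0.2127  0.1   ] 10.4
217 322 335 [179  40  32] [ 0.5624 -0.2178  0.1   ] 11.2
223 322 335 [181  41  33] [ 0.5627 -0.2229  0.1   ] 11.3
0.1 0.025 [[327.28312429 168.02758909]]
0.1 -0.025 [[325.7746553  228.71365628]]
0.076 0.025 [[326.93724019 162.54292563]]
0.076 -0.025 [[325.5621934  218.82398101]]
[ 0.5263 -0.1486  0.035 ]
[ 0.596  -0.1458  0.035 ]
[ 0.5994 -0.2566  0.035 ]
[ 0.529  -0.2584  0.035 ]
```

Wrist view: the red grip runs from (412,206) to (411,285) in the 1.25x picture. That puts the staple at about (0.5615, -0.203), yaw 0.03, and agrees with the rest's corners and the top camera to 2 mm. I'll go in for the grasp.

```bash
python3 - <<'E'
from h import *
plan([.5615,-.203,.071],np.radians(1.7),n=5)
E
```

```text
from [ 0.5563 -0.2067  0.2122] heading 3.0 dist 0.1413 turn 1.3 n=5
[2.82, 0.11, -0.07, 0.26]
[2.82, 0.11, -0.07, 0.26]
[2.82, 0.11, -0.07, 0.26]
[2.82, 0.11, -0.07, 0.26]
[2.82, 0.11, -0.07, 0.26]
```

Emit:
{"api": "drive_tool", "payload": {
  "steps": [
    [2.6,0.11,-0.07,0.26,0.7],
    [2.6,0.11,-0.07,0.26,0.7],
    [2.0,0.11,-0.07,0.26,0.7],
    [1.0,0.11,-0.07,0.26,0.7],
    [0,0.11,-0.07,0.26,0.7],
    [0,0,0,0,0.7],
    [0,0,0,0,0.7]
  ]
}}

```text
time: 7.6
eef_pos: [0.5635, -0.1996, 0.1342]
tcp_rot: [0.495, 0.504, -0.494, 0.506]
contact_force: [-0.8, 0.4, 0.0]
opening: 0.698
```

```bash
python3 - <<'E'
from h import *
plan([.5615,-.203,.071],np.radians(1.7),n=4)
E
```

```text
from [ 0.5635 -0.1996  0.1342] heading 1.2 dist 0.0633 turn -0.5 n=4
[1.58, -0.06, 0.08, -0.12]
[1.58, -0.06, 0.08, -0.12]
[1.58, -0.06, 0.08, -0.12]
[1.58, -0.06, 0.08, -0.12]
```

```bash
python3 - <<'E'
from h import *
for i in range(3):
    p,r=pose();M=r.as_matrix();print(p.round(4),round(np.degrees(np.arctan2(M[1,1],M[0,1])),2),M[:,0].round(4)); c=cam("wrist")
print(c["eye"],R.from_quat(c["orientation"]).as_matrix()[:,2].round(3))
m=red(c,(0,0,640,400)) if 0 else None
import pickle;pickle.dump(c,open("w2.pkl","wb"))
f=c["frame"].astype(int);m=(f[...,0]>120)&(f[...,1]<70)&(f[...,2]<70)
n,l,st,ce=cv2.connectedComponentsWithStats(m.astype(np.uint8))
for i in range(1,n):
    if st[i,4]>60: print(st[i],ce[i])
E
```

```text
[ 0.5635 -0.1996  0.1342] 1.22 [ 0.0023 -0.0012 -1.    ]
[ 0.5635 -0.1997  0.1343] 1.22 [ 0.0025 -0.0014 -1.    ]
[ 0.5634 -0.1996  0.1342] 1.22 [ 0.0023 -0.0013 -1.    ]
[ 0.56173539 -0.12422517  0.27800076] [-0.008  0.298  0.955]
[ 310  201   20   79 1476] [319.70934959 239.37872629]
```

```bash
python3 - <<'E'
from h import *
import pickle
c=pickle.load(open("w2.pkl","rb"));f=c["frame"].astype(int)
for r in range(196,284,6 ): 
    uu=np.nonzero((f[r,:,0]>100)&(f[r,:,1]<70))[0]; uu=uu[(uu>300)&(uu<340)]
    if len(uu): print(r,uu.min(),uu.max(),f[r,int(uu.mean())],onz(c,(uu.min()+uu.max())/2,r,.1).round(4))
print(onz(c,320,279.5,.1),f[198:212,320,0],f[274:284,320,0])
E
```

```text
202 311 328 [145  30  23] [ 0.5617 -0.1782  0.1   ]
208 310 329 [198  42  35] [ 0.5617 -0.1817  0.1   ]
214 310 329 [198  42  34] [ 0.5618 -0.1852  0.1   ]
220 310 329 [199  41  34] [ 0.5619 -0.1888  0.1   ]
226 311 329 [199  41  35] [ 0.5622 -0.1924  0.1   ]
232 310 329 [199  39  33] [ 0.562 -0.196  0.1  ]
238 311 329 [199  39  33] [ 0.5624 -0.1997  0.1   ]
244 310 329 [200  39  33] [ 0.5621 -0.2034  0.1   ]
250 310 329 [200  37  32] [ 0.5622 -0.2072  0.1   ]
256 310 329 [201  39  33] [ 0.5623 -0.211   0.1   ]
262 310 329 [200  38  33] [ 0.5624 -0.2148  0.1   ]
268 310 329 [199  37  32] [ 0.5624 -0.2187  0.1   ]
274 310 329 [200  38  33] [ 0.5625 -0.2227  0.1   ]
[ 0.56287569 -0.22629711  0.1       ] [ 81  84 105 127 146 159 174 187 195 197 198 198 198 198] [200 199 200 198 189 178 194 198 200 199]
```

Emit:
{"api": "drive_tool", "payload": {
  "steps": [
    [2,-0.07,0.15,0,0.7],
    [2,-0.07,0.15,0,0.7],
    [1.5,0,0,0,0.7],
    [0.8,0,0,0,0.7],
    [0,0,0,0,0.7],
    [0,0,0,0,0.7]
  ]
}}

```text
time: 8.35
eef_pos: [0.5617, -0.2025, 0.0703]
tcp_rot: [0.495, 0.505, -0.495, 0.506]
contact_force: [-0.3, 0.3, 0.8]
opening: 0.699
```

Emit:
{"api": "drive_tool", "payload": {
  "steps": [
    [0,0,0,0,0],
    [0,0,0,0,0],
    [0,0,0,0,0],
    [0,0,0,0,0],
    [0,0,0,0,0],
    [0,0,0,0,0]
  ],
  "force": 60
}}

```text
time: 8.95
eef_pos: [0.5618, -0.2026, 0.0705]
tcp_rot: [0.495, 0.505, -0.495, 0.506]
contact_force: [-0.8, -0.1, 3.0]
opening: 0.131
```

Emit:
{"api": "drive_tool", "payload": {
  "steps": [
    [-1,0,0,0,0],
    [-2,0,0,0,0],
    [-3,0,0,0,0],
    [-4,0,0,0,0],
    [-4,0,0,0,0],
    [-4,0,0,0,0],
    [-3,0,0,0,0],
    [-2,0,0,0,0],
    [0,0,0,0,0],
    [0,0,0,0,0]
  ]
}}

```text
time: 9.95
eef_pos: [0.5608, -0.2021, 0.299]
tcp_rot: [0.495, 0.506, -0.495, 0.505]
contact_force: [0.1, 0.6, -1.6]
opening: 0.13
```

```bash
python3 - <<'E'
from h import *
plan([.6528,.141,.31],np.radians(11),n=10)
E
```

```text
from [ 0.5608 -0.2021  0.299 ] heading 1.2 dist 0.3553 turn -9.8 n=10
[-0.11, 0.99, -3.41, -0.98]
[-0.11, 1.05, -3.39, -0.98]
[-0.11, 1.11, -3.37, -0.98]
[-0.11, 1.17, -3.35, -0.98]
[-0.11, 1.22, -3.33, -0.98]
[-0.11, 1.28, -3.31, -0.98]
[-0.11, 1.34, -3.29, -0.98]
[-0.11, 1.39, -3.27, -0.98]
[-0.11, 1.45, -3.24, -0.98]
[-0.11, 1.5, -3.22, -0.98]
```

Emit:
{"api": "drive_tool", "payload": {
  "steps": [
    [-0.11,0.99,-3.41,-0.98,0],
    [-0.11,1.05,-3.39,-0.98,0],
    [-0.11,1.11,-3.37,-0.98,0],
    [-0.11,1.17,-3.35,-0.98,0],
    [-0.11,1.22,-3.33,-0.98,0],
    [-0.11,1.28,-3.31,-0.98,0],
    [-0.11,1.34,-3.29,-0.98,0],
    [-0.11,1.39,-3.27,-0.98,0],
    [-0.11,1.45,-3.24,-0.98,0],
    [-0.11,1.5,-3.22,-0.98,0]
  ]
}}

```text
time: 10.95
eef_pos: [0.6523, 0.1419, 0.3071]
tcp_rot: [0.448, 0.547, -0.451, 0.544]
contact_force: [0.1, 1.0, -0.8]
opening: 0.13
```

Emit:
{"api": "drive_tool", "payload": {
  "steps": [
    [0,0,0,0,0],
    [0,0,0,0,0],
    [0,0,0,0,0]
  ]
}}

```text
time: 11.25
eef_pos: [0.6526, 0.1397, 0.3087]
tcp_rot: [0.449, 0.546, -0.451, 0.545]
contact_force: [-0.0, -0.2, -0.7]
opening: 0.127
```

```bash
python3 - <<'E'
from h import *
import pickle
plan([.6528,.141,.30],np.radians(11),n=1)
cs={n:cam(n) for n in("wrist","top","side")};pickle.dump(cs,open("c3.pkl","wb"))
w=cs["wrist"];W=lambda q:np.round(proj(w,q)[0],0)
print("seat holes in wrist",W([.6528-.018*np.sin(.19),.141+.018*np.cos(.19),.2]),W([.6528+.018*np.sin(.19),.141-.018*np.cos(.19),.2]))
im=cs["wrist"]["frame"][130:400,180:480];im2=cs["side"]["frame"][150:270,190:310]
a=cv2.resize(im,(500,450),interpolation=cv2.INTER_CUBIC)
b=cv2.resize(im2,(300,300),interpolation=cv2.INTER_CUBIC);b=np.vstack([b,np.zeros((150,300,3),np.uint8)])
cv2.imwrite("pics/mix3.png",np.hstack([a,b])[:,:,::-1])
E
```

```text
from [0.6526 0.1397 0.3087] heading 11.0 dist 0.0089 turn -0.0 n=1
[0.87, 0.05, -0.13, -0.03]
seat holes in wrist [323. 177.] [323. 221.]
```

View pics/mix3.png

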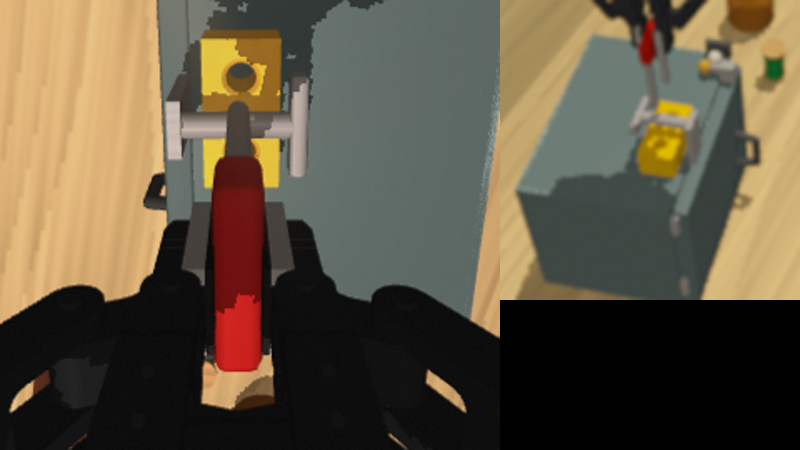

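Mixed view: in the left (wrist) crop, the far hole is at (241,77), the far leg's tip at about (239,105), and the bracket edges at x=201 and 280. The staple hangs straight and the stud crosses under it.

```bash
python3 - <<'E'
from h import *
import pickle
w=pickle.load(open("c3.pkl","rb"))["wrist"]
o=lambda x,y:(180+(x+.5)*.6-.5,130+(y+.5)*.6-.5)
print("hole",onz(w,*o(241,77),.2),"expect from seat",.6528-.018*np.sin(.19),.141+.018*np.cos(.19))
print("legtip",onz(w,*o(238.5,103),.2482))
p,r=pose();M=r.as_matrix();print("tcp",p,"leg expected",p-.018*M[:,2],M[:,0].round(4))
print("bracket far corners",onz(w,*o(202,38),.2),onz(w,*o(280,38),.2),"near",onz(w,*o(203,187),.2),onz(w,*o(280,187),.2))
E
```

```text
hole [0.65008847 0.15924496 0.2       ] expect from seat 0.649400539890423 0.15867607623211086
legtip [0.64894236 0.15965875 0.2482    ]
tcp [0.65300734 0.13929586 0.31025398] leg expected [0.64959821 0.15697008 0.31025255] [-9.e-04 -2.e-04 -1.e+00]
bracket far corners [0.62947026 0.17341664 0.2       ] [0.66382361 0.18011094 0.2       ] near [0.64244543 0.10205912 0.2       ] [0.679241   0.10926977 0.2       ]
```

Emit:
{"api": "drive_tool", "payload": {
  "steps": [
    [1,0.07,-0.16,0,0],
    [1,0,0,0,0],
    [1,0,0,0,0],
    [0.8,0,0,0,0],
    [0,0,0,0,0],
    [0,0,0,0,0],
    [0,0,0,0,0]
  ]
}}

```text
time: 12.1
eef_pos: [0.6539, 0.1423, 0.2734]
tcp_rot: [0.45, 0.545, -0.449, 0.546]
contact_force: [0.3, 0.2, -1.5]
opening: 0.129
```

```bash
python3 - <<'E'
from h import *
import pickle
cs={n:cam(n) for n in("wrist","side")};pickle.dump(cs,open("c4.pkl","wb"))
plan([.6533,.1412,.2305],np.radians(11.1),n=1); print(readout.get_state()["contact_force"])
im=cs["wrist"]["frame"][150:270,245:405];im2=cs["side"]["frame"][170:250,210:290]
a=cv2.resize(im,(480,360),interpolation=cv2.INTER_CUBIC);b=cv2.resize(im2,(320,320),interpolation=cv2.INTER_CUBIC);b=np.vstack([b,np.zeros((40,320,3),np.uint8)])
cv2.imwrite("pics/mix4.png",np.hstack([a,b])[:,:,::-1])
E
```

```text
from [0.6539 0.1423 0.2736] heading 11.0 dist 0.0431 turn -0.1 n=1
[4.31, -0.09, 0.1, -0.08]
[-0.04943591 -0.05954123 -0.55719866]
```

View pics/mix4.png

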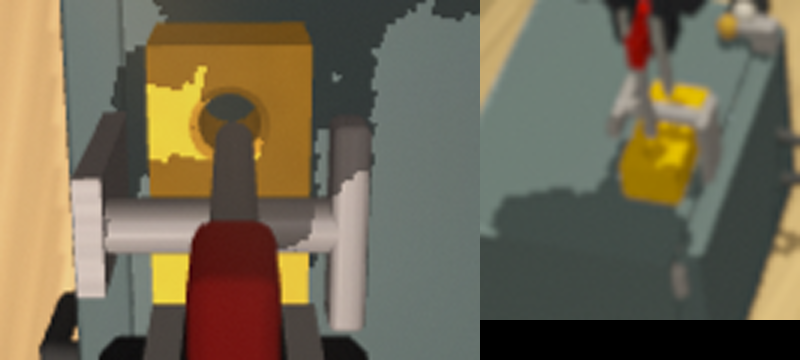

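```bash
python3 - <<'E'
from h import *
import pickle
w=pickle.load(open("c4.pkl","rb"))["wrist"]
o=lambda x,y:(245+(x+.5)/3-.5,150+(y+.5)/3-.5)
h=onz(w,*o(229.5,122),.2)
print("hole",h,"radius",np.linalg.norm(onz(w,*o(190,122),.2)-onz(w,*o(268,122),.2)))
print("bracket ctr x edges",onz(w,*o(147,110),.2),onz(w,*o(312,110),.2))
for z in(.213,): print("tip front edge",onz(w,*o(234.5,122),z),onz(w,*o(213,160),z),onz(w,*o(256,160),z))
p,r=pose();M=r.as_matrix();print(p,"leg",p-.018*M[:,2])
E
```

```text
hole [0.64996496 0.15958574 0.2       ] radius 0.017298531046804337
bracket ctr x edges [0.63155056 0.15878806 0.2       ] [0.66733738 0.1657646  0.2       ]
tip front edge [0.65036399 0.16317026 0.213     ] [0.64750309 0.15417244 0.213     ] [0.65640594 0.15590763 0.213     ]
[0.65393109 0.14233446 0.27358867] leg [0.65049012 0.1600025  0.27358575]
```

Leg tip (0.6504, ~0.160) and hole (0.6500, 0.1596) agree to within 1 mm, so I'll insert.

Emit:
{"api": "drive_tool", "payload": {
  "steps": [
    [0.6,-0.04,0,0,0],
    [0.6,0,0,0,0],
    [0.5,0,0,0,0],
    [0.5,0,0,0,0],
    [0.3,0,0,0,0],
    [0,0,0,0,0]
  ]
}}

```text
time: 12.8
eef_pos: [0.6528, 0.1422, 0.2467]
tcp_rot: [0.449, 0.546, -0.45, 0.545]
contact_force: [0.2, -0.0, -1.7]
opening: 0.127
```

Emit:
{"api": "drive_tool", "payload": {
  "steps": [
    [0.5,0,0,0,0],
    [0.5,0,0,0,0],
    [0.4,0,0,0,0],
    [0.2,0,0,0,0],
    [0,0,0,0,0],
    [0,0,0,0,0]
  ]
}}

```text
time: 13.4
eef_pos: [0.6533, 0.1422, 0.2318]
tcp_rot: [0.45, 0.546, -0.45, 0.546]
contact_force: [0.3, 0.1, -0.9]
opening: 0.127
```

Emit:
{"api": "drive_tool", "payload": {
  "steps": [
    [0.15,0,0,0,0],
    [0.1,0,0,0,0],
    [0,0,0,0,0],
    [0,0,0,0,0]
  ]
}}

```text
time: 13.8
eef_pos: [0.6536, 0.1422, 0.2305]
tcp_rot: [0.45, 0.545, -0.449, 0.546]
contact_force: [-1.2, -0.6, 4.0]
opening: 0.131
```

The legs bottomed exactly at the predicted height, with 4 N. Releasing now.

Emit:
{"api": "drive_tool", "payload": {
  "steps": [
    [0,0,0,0,0.3],
    [0,0,0,0,0.45],
    [0,0,0,0,0.45],
    [0,0,0,0,0.45],
    [-1,0,0,0,0.45],
    [-2,0,0,0,0.45],
    [-3,0,0,0,0.45],
    [-4,0,0,0,0.45],
    [-3,0,0,0,0.45],
    [-1,0,0,0,0.45]
  ]
}}

```text
time: 14.8
eef_pos: [0.6544, 0.1423, 0.3755]
tcp_rot: [0.452, 0.543, -0.448, 0.548]
contact_force: [1.0, 0.1, 0.4]
opening: 0.451
```

Emit:
{"api": "drive_tool", "payload": {
  "steps": [
    [0,0,3,0,0.45],
    [0,0,5,0,0.45],
    [0,0,5,0,0.45],
    [0,0,5,0,0.45],
    [0,0,5,0,0.45],
    [0,0,3,0,0.45],
    [0,0,0,0,0.45],
    [0,0,0,0,0.45]
  ]
}}

```text
time: 15.6
eef_pos: [0.7026, -0.1135, 0.3676]
tcp_rot: [0.45, 0.546, -0.45, 0.544]
contact_force: [-0.5, 0.2, -0.3]
opening: 0.448
```

```bash
python3 - <<'E'
from h import *
t,s=cam("top"),cam("side")
b=cv2.resize(s["frame"][140:300,190:390],(500,400),interpolation=cv2.INTER_CUBIC);a=cv2.resize(t["frame"][100:220,230:320],(300,400),interpolation=cv2.INTER_CUBIC)
cv2.imwrite("pics/mix5.png",np.hstack([a,b])[:,:,::-1])
f=s["frame"].astype(int)
for n,c in(("top",t),("side",s)): print(n,proj(c,[[.6533,.1415,.26],[.6533,.1415,.248]]))
print(readout.get_state()["eef_pos"])
E
```

```text
top [[265.65772452 146.98540539]
 [266.08284303 148.13513418]]
side [[253.13386903 185.40412373]
 [253.65802028 188.74304446]]
[ 0.70270121 -0.1117662   0.36872025]
```

View pics/mix5.png

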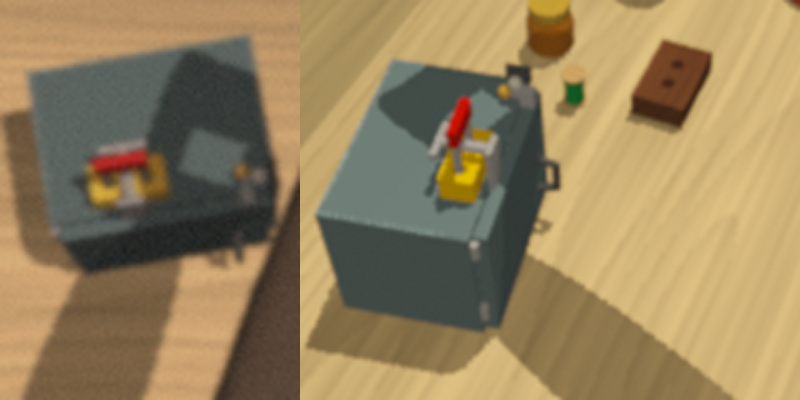

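Final view: the red grip's centre is at side pixel (253.2,188.4), where the seated height predicts (253.7,188.7). The door is flush, the rest is empty, and the bystanders in view are in place.

```bash
python3 -c "
from h import *
print(sign_off())"
```

```text
the job is handed in; nothing more can be done
None
```

The door is shut on its roller catch, and the staple sits astride the stud with both legs down in the bracket's holes. I handed the job in at about 15.7 s of the 64 s allowed; it reports no verdict.

- **Door:** I pushed it round its arc with shut fingers, through the catch, until it stopped hard. The tool stayed in place under about 16 N, and the striker showed past the roller in the side view.
- **Staple:** After lifting it from the rest, I checked the far leg against its hole in the wrist camera; they agreed to about 1 mm. It went in without side force and touched bottom at the predicted height with about 4 N. I then let go and moved the arm well clear.
- **Last checks:** In the side view the grip's centre was within half a pixel of where the fully seated staple should be. The door was flush, the rest was empty, and the jar and green spool stood as before. I did not re-check the other bystanders in the final picture.
- **Disagreements:** The camera estimates of positions differed by up to about 2 mm. Some tool position readings taken right after fast moves were 3–4 mm off until the arm settled, so I re-measured before grasping and inserting.

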